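Pass a hardwood block through the width gauge

ROBOT

A 6-joint arm with a two-finger parallel gripper is mounted at the origin on a cart in front of the work surface, level with it; the furniture and walls round the work are solid. World frame = base frame: x ahead of the robot, y to its left, z up, the work surface at z = 0. Lengths are in m, angles in degrees, forces in N, time in s.
With the tool pointing down it reaches from about 0.35 to 0.775 m from the base axis. Payload 5.5 kg.
Tool frame: the origin (TCP) lies at the very end of the fingers, on their centre line; the grasp point (between the pads) lies 19 mm behind it; z points along the fingers, x is the direction in which the jaws open and shut, and the axes are right-handed (so a half turn about z gives the same grasp; the last joint's range is limited). The gripper opens to 85 mm and grips with 20 to 120 N. Pads are 22 mm wide; open, the fingers measure 114 mm over their backs; the gripper's body (76 mm by 85 mm) begins 54 mm behind the grasp point. The pads swing forward as they close: fully open they stand 13 mm farther back than shut.
Start: joints at [59.954, 17.945, 2.641, 74.691, 0, 82.002], TCP at [0.216, 0.533, 0.231] pointing down, gripper open.
Joint ranges: [-158.12, 158.12], [-49.38, 96.58], [-58.88, 72.47], [-126.05, 133.96], [-84.25, 85.87], [-180, 180]. Speed limits (degrees/s): [147.25, 147.25, 180, 180, 180, 180].

INTERFACE

Orientations are given as a 3x3 rotation matrix whose columns are the frame's x, y, z axes.
In Python, from workcell import * gives the robot as it stands.
- The arm moves only by the tool arm_command, never from a script. Its argument "moves" is a list of rows, each a list of 4 numbers: the shift along the world's x, y, z in cm, then the turn about the world's z in rad. In form: [[x, y, z, roll], ...]. A call has 1 to 5 rows; each row shifts and turns the pose as measured when the row begins; what a row does not reach is not made up. A row lasts 1/12 s, in which the tool goes at most 41.7 mm and 7.16 degrees, less where a joint would pass 70% of its speed; a pose out of reach is approached as far as the arm can. A call with a gripper value outside its range is refused whole. "hand" is the closure in counts, from 0 (fully open) to 255 (shut), set as the call begins (left out, the last holds). The fingers move at their own pace and stop on an object; "newtons" is the grip in N (left out, the last holds). Time passes only in rows, so rows that do not move let the fingers close. It gives the time, the measured TCP pose, the force and the opening at its end, in the units of the state.
- read_state(): the state, without advancing time (a new reading comes with each control period).
- grab_frame(name): name is "side" or "top"; returns a dict with "color" (400x640x3 uint8, blue, green, red), "depth" (400x640 float32, m along the optical axis (not along the pixel's ray), 0 where there is no reading), "fx", "fy", "cx", "cy" (pixels), "k1" (the pictures are not rectified: a ray, as slopes to the right and down, at radius r is drawn at 1 + k1 r^2 times it, then the intrinsics apply), "world_to_cam" (4x4, takes a point from world to camera coordinates). Camera axes: x right, y up, looking along -z (the intrinsics and any distortion apply to the point x, -y, -z); pixel columns grow to the right and rows downward; lengths in m; the calibration is good to about 2 mm. A picture is of the moment at which its call begins.
- job_done(): hands the job in, once; it reports no verdict.
The state is a dict: "time": time; "joint_positions": joint angles; "qvel": joint speeds; "effort": joint torques, N m; "eef_pos": TCP position; "ee_rot": TCP orientation; "force": force on the tool from outside, world axes, zero at the start; "moment": the same for the moment, N m; "width": opening from 0.0 (shut) to 1.0 (fully open).
Only numpy, scipy, OpenCV 4.12 (cv2) and the standard library are available. Lean on these libraries where they do the work, as an engineer would, in place of code of your own. Each camera call takes 0.05 s, during which the arm holds its last target. There are 200 camera calls.

TASK

Check the drilled hardwood block for width: with your fingertips, push it gently over the table and lengthwise through the narrow gap between the two steel jaws of the gauge, from the side where it lies, until it is completely out of the other side. Leave it lying flat, in line with the gap and no more than a hand's width (80 mm) beyond the jaws. Only push it, never pinch or lift it, and do not disturb the tape roll, the flat tin or the eraser.

Things in the scene. Friction and masses are not known exactly. Their poses are not given: they have to be found in the camera images.
- block: Drilled hardwood block, plain wood, 45 (its x) by 75 (its y) by 22 mm high, 0.1 to 0.2 kg. Origin at the centre of its underside, z up. Starts flat on the table on the entry (-x) side of the gauge: centre 95 to 120 mm before the gauge's centre and 40 to 70 mm to the +y (robot's) side of the gap's centre line, long side up to 0.5 rad from the gap's direction.
- gauge: Fixed width gauge: two upright steel jaws on the bare table. Origin on the table, mid-gap; x = direction in which the block goes through (to the robot's left), y across, z up. Gap 49 mm (y -24.5 to 24.5). Jaws 52 mm long (x -26 to 26), 22 thick, 24 high, ends rounded (11 mm radius), so the gap is straight for 30 mm. Outside them foot plates 6 mm thick, screw heads 12 mm high, out to y +-71 mm.
- tape_roll: Bystander, not to be moved: blue roll of tape, 68 mm across, 17 mm high, beyond the jaw that is farther from the robot. Origin at the centre of its underside.
- flux_tin: Bystander, not to be moved: round flat metal tin, 50 mm across, 19 mm high, on the robot's side of the gauge. Origin at the centre of its underside.
- eraser: Bystander, not to be moved: eraser, 21 x 42 x 13 mm, on the entry side of the gauge, on the side of the gap's centre line away from the robot. Origin at the centre of its underside.
Not all that is in view belongs to the job. There is more than one size of the block; the one meant has the size given above.

How it is judged (in metres and radians):
On the way:
1. the block is between the jaws, lengthwise in the gap (x of block in the frame of gauge between -0.035 and 0.03 m and y of block in the frame of gauge between -0.007 and 0.007 m and angle between the y axis of block and the x axis of gauge, either way round below 0.15 rad and height (world z) of block below 0.004 m), for 0.1 s.
At the end, for the whole second after the job is handed in: The block's rear end is past the jaws (centre 66 to 145 mm beyond the gauge's centre along the feed direction), within 25 mm of the gap's centre line, long side within 0.35 rad of the feed direction, lying flat on the table and at rest; each bystander within 15 mm of where it was (x of block in the frame of gauge between 0.066 and 0.145 m and y of block in the frame of gauge between -0.025 and 0.025 m and angle between the y axis of block and the x axis of gauge, either way round below 0.35 rad and height (world z) of block below 0.004 m and angle between block's own z axis and vertical below 0.06 rad and linear speed of block below 0.01 m/s and distance of each of tape_roll, flux_tin, eraser from where it was at the start of the episode below 0.015 m); the robot touches nothing.
It fails at once if the block is lifted or tipped (height (world z) of block above 0.008 m or angle between block's own z axis and vertical above 0.2 rad).
It fails at once if the block is pressed or pinched with more than 30 N (contact force between the fingers and block above 30 N).
It fails at once if the tape roll is moved by more than 15 mm (distance of tape_roll from where it was at the start of the episode above 0.015 m).
It fails at once if the flat tin is moved by more than 15 mm (distance of flux_tin from where it was at the start of the episode above 0.015 m).
It fails at once if the eraser is moved by more than 15 mm (distance of eraser from where it was at the start of the episode above 0.015 m).
It also fails if it takes over 51 s, if anything falls off the work surface, if the arm or the gripper's body presses on something with over 40 N, if the wrist force passes 120 N, or if a joint passes its speed limit or range.

## Working session

There is one attempt and no reset: what is moved stays moved. The work goes in short steps, Python scripts to look and compute and a tool call to move; the robot and the scene stay as the last step left them, time stands still between calls to the robot, and variables do not carry over. Pictures are saved under pics/ and viewed, about 8 in all and at most 12, crops included, and the job is handed in when it is done.

Besides the shell and the picture viewer there is one more tool, called after ">>>" as a command line: name --pt "numbers of a row" for each row, then --argument value for the rest. arm_command: Moves the arm, as the interface text tells. Its arguments: {"type":"object","properties":{"moves":{"type":"array","items":{"type":"array","items":{"type":"number"}}},"hand":{"type":"number"},"newtons":{"type":"number"}},"required":["moves"]}

```bash
mkdir -p pics; python3 - <<'E'
from workcell import *
import cv2,numpy as np
s=read_state();print(s['time'],s['eef_pos'],s['ee_rot'],s['width'])
for n in("top","side"):
    f=grab_frame(n);cv2.imwrite(f'pics/{n}0.png',f['color']);np.savez(f'{n}0.npz',**f)
    print(n,f['fx'],f['fy'],f['cx'],f['cy'],f['k1'],np.round(f['world_to_cam'],3).tolist())
E
```

```text
0.0 [0.21559884 0.5325232  0.23041693] [[ 3.75363667e-01  9.26877194e-01 -8.85418349e-04]
 [ 9.26875944e-01 -3.75364634e-01 -1.54172062e-03]
 [-1.76134041e-03 -2.41967063e-04 -9.99998420e-01]] 0.999621922200867
top 492.435225534948 492.435225534948 328.7847254483112 194.91895662938504 -0.1353958533082523 [[0.015, -0.999, 0.038, -0.262], [0.987, 0.021, 0.161, -0.585], [-0.161, 0.035, 0.986, -0.769], [0.0, 0.0, 0.0, 1.0]]
side 415.1595610461651 415.1595610461651 322.18934762209614 199.16984309318704 -0.04115788763754846 [[-0.967, -0.255, 0.005, 0.475], [0.174, -0.649, 0.741, -0.282], [-0.186, 0.717, 0.672, -0.645], [0.0, 0.0, 0.0, 1.0]]
```

View pics/top0.png

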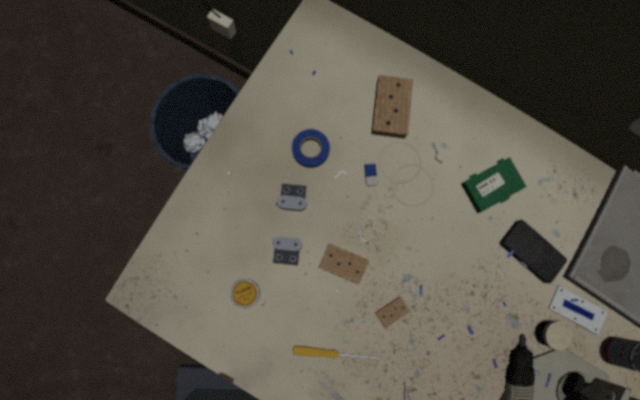

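View pics/side0.png

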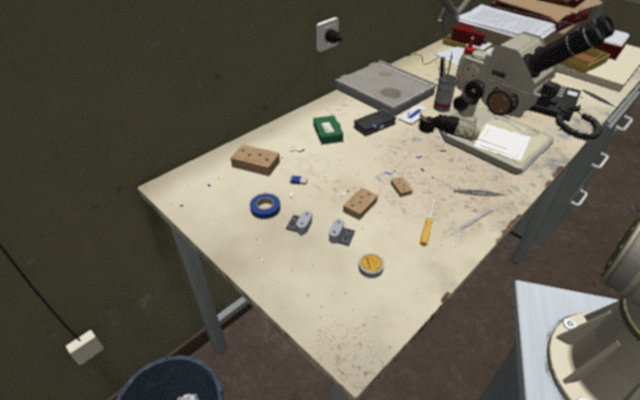

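The top view shows three drilled blocks: large at (392,106), medium at (344,263) and small at (393,311). The medium one fits: it is on the gauge's entry side and offset towards the robot. The jaws are at (291,196) and (287,250), the tin at (245,293), the eraser at (371,174) and the tape at (311,148). I'll measure next and confirm with a crop.

```bash
cat > h.py <<'E'
import numpy as np,cv2
def load(n): return dict(np.load(n))
def K(f): return np.array([[f['fx'],0,f['cx']],[0,f['fy'],f['cy']],[0,0,1]],float),np.array([f['k1'],0,0,0],float)
def px2w(f,p,z):
    k,d=K(f);q=cv2.undistortPoints(np.array(p,float).reshape(-1,1,2),k,d).reshape(-1,2)
    T=f['world_to_cam'];R=T[:3,:3];c=-R.T@T[:3,3]
    r=np.c_[q[:,0],-q[:,1],-np.ones(len(q))]@R
    return c+r*((z-c[2])/r[:,2])[:,None]
def w2px(f,P):
    k,d=K(f);T=f['world_to_cam'];C=np.asarray(P,float).reshape(-1,3)@T[:3,:3].T+T[:3,3]
    return cv2.projectPoints(C*[1,-1,-1],np.zeros(3),np.zeros(3),k,d)[0].reshape(-1,2)
def cloud(f,step=1):
    v,u=np.mgrid[0:400:step,0:640:step];k,d=K(f);T=f['world_to_cam']
    q=cv2.undistortPoints(np.c_[u.ravel(),v.ravel()].astype(float).reshape(-1,1,2),k,d).reshape(-1,2)
    D=f['depth'][v,u].ravel();C=np.c_[q[:,0]*D,-q[:,1]*D,-D]
    return ((C-T[:3,3])@T[:3,:3]).reshape(v.shape+(3,))
def blockfit(f,box,ztop=.022):
    """wood top-face: hsv mask in box, min-area rect on plane ztop; returns centre, long-axis angle, size"""
    x0,y0,x1,y1=box;h=cv2.cvtColor(f['color'],cv2.COLOR_BGR2HSV)[y0:y1,x0:x1]
    m=((h[...,1]>75)&(h[...,0]>5)&(h[...,0]<22)).astype(np.uint8)
    m=cv2.morphologyEx(m,cv2.MORPH_CLOSE,np.ones((5,5)))
    cs=max(cv2.findContours(m,0,2)[0],key=cv2.contourArea).reshape(-1,2)+[x0,y0]
    P=px2w(f,cs,ztop)[:,:2]
    (c,s,a)=cv2.minAreaRect((P*1000).astype(np.float32))
    b=cv2.boxPoints((c,s,a))/1000;e=max([b[1]-b[0],b[2]-b[1]],key=np.linalg.norm)
    e=e if e[1]>0 else -e
    return np.array(c)/1000,np.arctan2(-e[0],e[1]),s,cs
E
python3 - <<'E'
from h import *
f=load('top0.npz');g=load('side0.npz')
W=cloud(f)
for n,b in dict(med=(310,235,375,290),small=(370,293,415,330),big=(365,68,418,142)).items():
    c,a,s,cs=blockfit(f,b);x0,y0,x1,y1=b
    z=W[y0:y1,x0:x1,2];print(n,c,'yaw from +y',a,s,'z pct',np.nanpercentile(z,[5,50,90]))
cg=blockfit(g,(338,182,382,222));print('side med',cg[:3])
for p in((291,200),(287,245),(245,293),(371,174),(311,148),(292,188),(286,257)):print(p,np.round(W[p[1],p[0]],4))
c=cv2.resize(f['color'][125:325,215:415],None,fx=3,fy=3,interpolation=2);c=cv2.convertScaleAbs(c,alpha=1.5)
d=cv2.resize(g['color'][165:285,240:420],None,fx=4,fy=4,interpolation=2);
cv2.imwrite('pics/c1.png',c);cv2.imwrite('pics/d1.png',d)
E
```

```text
med [ 0.47771066 -0.27870328] yaw from +y -0.38806865 (73.13213348388672, 43.63957595825195) z pct [-0.00275205  0.00048587  0.02221876]
small [ 0.3973631  -0.36225629] yaw from +y 0.5812045 (30.42998504638672, 50.323123931884766) z pct [-0.00284801  0.00026794  0.01503883]
big [ 0.76094012 -0.36347083] yaw from +y 1.4644054 (63.92647933959961, 110.79219055175781) z pct [-0.00205649  0.02736852  0.03207184]
side med (array([ 0.47709625, -0.27037967]), np.float32(-0.36622941), (87.28238677978516, 50.05595397949219))
(291, 200) [ 0.5847 -0.1867  0.0217]
(287, 245) [ 0.5071 -0.182   0.0226]
(245, 293) [ 0.4247 -0.1131  0.0189]
(371, 174) [ 0.636  -0.3265  0.0105]
(311, 148) [ 6.837e-01 -2.191e-01 -4.000e-04]
(292, 188) [ 0.6087 -0.1872  0.0049]
(286, 257) [ 0.4873 -0.18    0.0048]
```

View pics/c1.png

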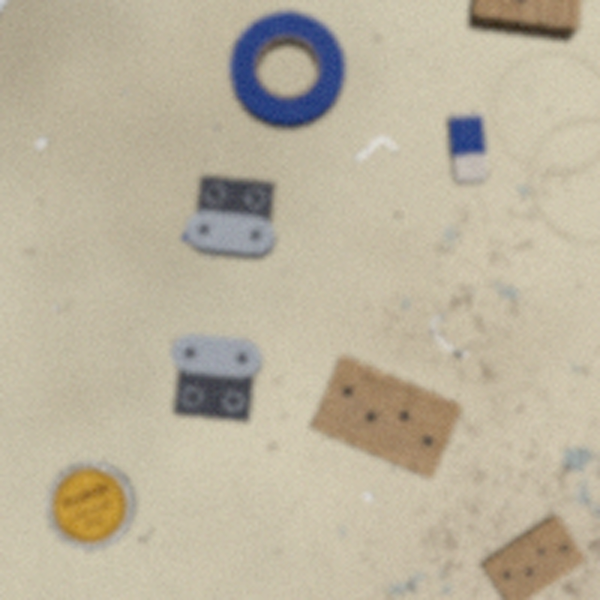

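View pics/d1.png

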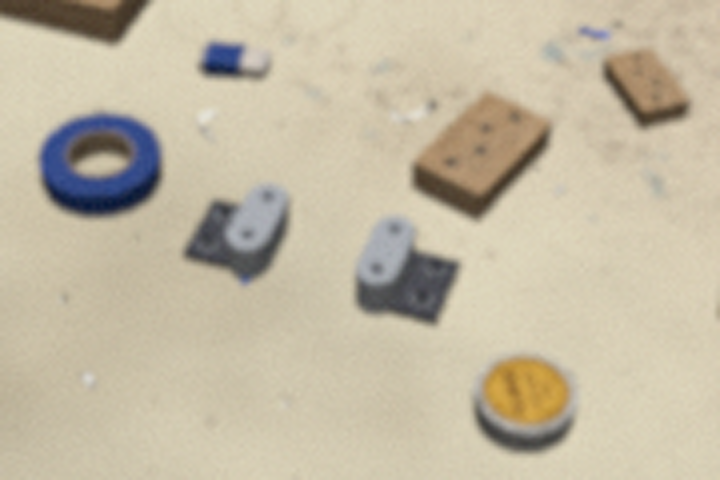

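The medium block is confirmed: 73x44 mm measured, top at 22 mm. It lies at crop (386,415). Next I'll get the gauge's pose from the two jaw tops.

```bash
python3 - <<'E'
from h import *
f=load('top0.npz');g=load('side0.npz')
def gauge(f,boxes):
    J=[]
    for x0,y0,x1,y1 in boxes:
        L=f['color'][y0:y1,x0:x1].astype(int);m=((L[...,0]-L[...,2]>4)&(L.max(2)>90)).astype(np.uint8)
        m=cv2.morphologyEx(m,cv2.MORPH_CLOSE,np.ones((3,3)))
        cs=max(cv2.findContours(m,0,2)[0],key=cv2.contourArea).reshape(-1,2)+[x0,y0]
        r=cv2.minAreaRect((px2w(f,cs,.024)[:,:2]*1000).astype(np.float32));J.append(np.array(r[0])/1000);print(r)
    far,near=J;o=(far+near)/2;gy=near-far;print('o',o,'gap',np.linalg.norm(gy)-.022,'feed yaw',np.arctan2(gy[1],-gy[0]));return o
gauge(f,[(272,192,312,214),(268,234,306,254)])
gauge(g,[(294,208,315,235),(326,215,346,245)])
E
```

```text
((581.2027587890625, -186.38694763183594), (49.67915725708008, 21.2794189453125), 84.8280029296875)
((509.5109558105469, -181.15667724609375), (46.51807403564453, 19.47527313232422), 84.81172180175781)
o [ 0.54535686 -0.18377181] gap 0.04988233679158096 feed yaw 0.07282590832799427
((583.3602905273438, -183.51771545410156), (33.71355438232422, 47.121673583984375), 15.998056411743164)
((507.70074462890625, -179.0106964111328), (49.484031677246094, 21.89098358154297), 84.1242446899414)
o [ 0.54553052 -0.18126421] gap 0.05379366798230214 feed yaw 0.059499421773736086
```

>>> arm_command --pt "3 -2.5 0 0.06" --pt "3 -2.5 0 0.06" --pt "3 -2.5 0 0.06" --pt "3 -2.5 0 0.06" --pt "3 -2.5 0 0.06" --hand 150

```text
time: 0.52
eef_pos: [0.3623, 0.4071, 0.2276]
ee_rot: [[0.056, 0.998, -0.005], [0.998, -0.056, -0.004], [-0.004, -0.005, -1.0]]
force: [1.2, 0.0, -0.0]
width: 0.412
```

>>> arm_command --pt "1.3 -3.8 0 0" --pt "1.3 -3.8 0 0" --pt "1 -4 0 0" --pt "0.5 -4 0 0" --pt "0 -4 0 0"

```text
time: 0.93
eef_pos: [0.4095, 0.2058, 0.2242]
ee_rot: [[0.053, 0.999, -0.005], [0.999, -0.053, -0.004], [-0.005, -0.005, -1.0]]
force: [0.2, -0.6, -0.2]
width: 0.411
```

>>> arm_command --pt "0 -4 0 0" --pt "0 -4 0 0" --pt "0 -4 0 0" --pt "0 -4 0 0" --pt "0 -4 0 0"

```text
time: 1.35
eef_pos: [0.4064, -0.0023, 0.2227]
ee_rot: [[0.051, 0.999, -0.007], [0.999, -0.051, -0.005], [-0.005, -0.006, -1.0]]
force: [1.5, -0.7, -0.5]
width: 0.41
```

>>> arm_command --pt "0.3 -4 -2 -0.01" --pt "0.3 -4 -2 -0.01" --pt "0.3 -4 -2 -0.01" --pt "0.3 -4 -2 0" --pt "0.3 -4 -2 0"

```text
time: 1.77
eef_pos: [0.4197, -0.1907, 0.1339]
ee_rot: [[0.085, 0.996, 0.003], [0.996, -0.085, -0.008], [-0.008, 0.003, -1.0]]
force: [1.0, 0.2, 0.5]
width: 0.412
```

>>> arm_command --pt "0 -3.7 0 0" --pt "0 -3.5 0 0" --pt "0 0 -3 0" --pt "0 0 -3 0" --pt "0 0 0 0"

```text
time: 2.18
eef_pos: [0.4171, -0.2749, 0.0673]
ee_rot: [[0.097, 0.995, 0.0], [0.995, -0.097, -0.009], [-0.008, 0.001, -1.0]]
force: [-0.1, 1.0, -0.8]
width: 0.413
```

```bash
python3 - <<'E'
from workcell import *
from h import *
s=read_state();print(s['time'],s['eef_pos'],s['ee_rot'][:2],s['width'])
f=grab_frame("top");np.savez('top1.npz',**f);g=grab_frame("side");np.savez('side1.npz',**g)
a=cv2.resize(f['color'][180:330,230:430],None,fx=3,fy=3);b=cv2.resize(g['color'][130:280,270:470],None,fx=3,fy=3)
cv2.imwrite('pics/a2.png',cv2.convertScaleAbs(np.vstack([a,b])[:, :],alpha=1.3)[:900][::1]); cv2.imwrite('pics/a2.png',cv2.resize(np.hstack([a,b]),(800,300)))
E
```

```text
2.1833 [ 0.41711867 -0.27490806  0.06732024] [[ 9.67432012e-02  9.95309303e-01  3.79761002e-04]
 [ 9.95273438e-01 -9.67364587e-02 -8.53475350e-03]] 0.41283174362497477
```

View pics/a2.png

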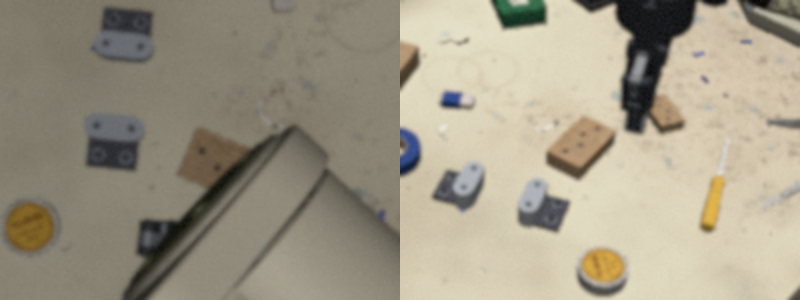

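The side view shows the fingers at right image (635,125), clear of the block (580,145) and the small block. The arm hides part of the top view. Next I descend and start pushing sideways.

>>> arm_command --pt "0 0 -3 0" --pt "0 0 -2 0" --pt "0 0 -1 0" --pt "0 0 0 0"

```text
time: 2.62
eef_pos: [0.4234, -0.2764, 0.0171]
ee_rot: [[0.092, 0.996, 0.011], [0.996, -0.091, -0.018], [-0.016, 0.013, -1.0]]
force: [-0.4, -0.4, -0.1]
width: 0.419
```

>>> arm_command --pt "0.6 0 0 0" --pt "0.6 0 0 0" --pt "0.6 0 0 0" --pt "0.6 0 0 0" --pt "0 0 0 0"

```text
time: 3.03
eef_pos: [0.4539, -0.2777, 0.0238]
ee_rot: [[0.089, 0.996, 0.019], [0.996, -0.089, -0.023], [-0.021, 0.021, -1.0]]
force: [0.3, -0.4, -0.6]
width: 0.411
```

>>> arm_command --pt "-1.5 0 0 0" --pt "-1.5 0 0 0" --pt "0 0 0 0"

```text
time: 3.28
eef_pos: [0.4267, -0.2787, 0.0257]
ee_rot: [[0.086, 0.996, 0.022], [0.996, -0.085, -0.026], [-0.024, 0.024, -0.999]]
force: [0.3, 1.1, -0.0]
width: 0.414
```

>>> arm_command --pt "0 0 -1 0" --pt "0 0 0 0"

```text
time: 3.45
eef_pos: [0.4279, -0.2796, 0.0162]
ee_rot: [[0.087, 0.996, 0.025], [0.996, -0.086, -0.028], [-0.025, 0.027, -0.999]]
force: [-0.4, 0.5, 0.1]
width: 0.41
```

>>> arm_command --pt "0 0 -1.1 0"

```text
time: 3.53
eef_pos: [0.4298, -0.2809, 0.0065]
ee_rot: [[0.087, 0.996, 0.028], [0.996, -0.086, -0.03], [-0.028, 0.03, -0.999]]
force: [0.6, -1.7, 0.1]
width: 0.414
```

>>> arm_command --pt "1 -0.1 -0.1 0"

```text
time: 3.62
eef_pos: [0.4378, -0.2803, 0.0035]
ee_rot: [[0.088, 0.996, 0.024], [0.996, -0.087, -0.027], [-0.025, 0.026, -0.999]]
force: [-1.6, 1.0, -0.1]
width: 0.413
```

>>> arm_command --pt "0.8 0 0.2 0" --pt "0.8 0 0 0"

```text
time: 3.78
eef_pos: [0.4557, -0.2807, 0.0052]
ee_rot: [[0.088, 0.996, 0.023], [0.996, -0.088, -0.027], [-0.025, 0.025, -0.999]]
force: [-2.5, -0.9, 0.4]
width: 0.408
```

>>> arm_command --pt "0.8 0 0 0" --pt "0.8 0 0 0"

```text
time: 3.95
eef_pos: [0.4744, -0.2808, 0.0055]
ee_rot: [[0.088, 0.996, 0.023], [0.996, -0.087, -0.027], [-0.025, 0.025, -0.999]]
force: [-0.5, 0.3, -0.1]
width: 0.409
```

>>> arm_command --pt "0.7 0 0 0" --pt "0.5 0 0 0"

```text
time: 4.12
eef_pos: [0.4895, -0.2808, 0.0058]
ee_rot: [[0.086, 0.996, 0.024], [0.996, -0.085, -0.028], [-0.026, 0.026, -0.999]]
force: [-0.6, -0.5, -1.2]
width: 0.415
```

```bash
cat > look.py <<'E'
import sys
from workcell import *
from h import *
tag,*_=sys.argv[1:]
f=grab_frame("top");np.savez(f'top{tag}.npz',**f);g=grab_frame("side");np.savez(f'side{tag}.npz',**g)
a=cv2.resize(f['color'][150:300,230:430],(600,450));b=cv2.resize(g['color'][130:280,250:450],(600,450))
cv2.imwrite(f'pics/l{tag}.png',cv2.resize(np.hstack([a,b]),(800,300),interpolation=3))
s=read_state();print(s['time'],s['eef_pos'],s['force'])
E
python3 look.py 2
```

```text
4.2167 [ 0.48975161 -0.28111548  0.0059873 ] [-0.53253291 -0.28737736 -0.28961954]
```

View pics/l2.png

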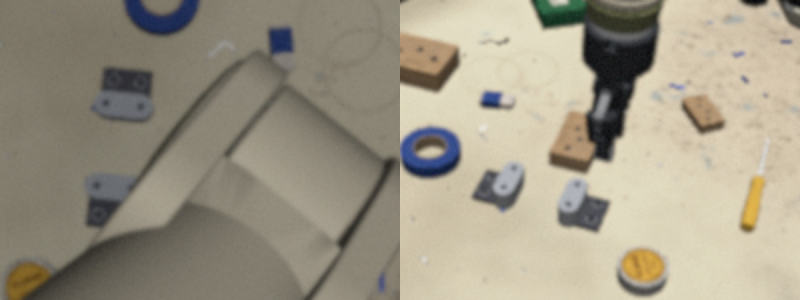

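The side view shows the block at right image (573,140) turned into line by the fingers, with no bystander near. I'll push a bit more, then retreat and measure.

>>> arm_command --pt "0.8 0 0 0"

```text
time: 4.3
eef_pos: [0.4964, -0.2806, 0.0058]
ee_rot: [[0.086, 0.996, 0.023], [0.996, -0.086, -0.028], [-0.026, 0.025, -0.999]]
force: [-2.7, -0.4, -1.3]
width: 0.413
```

>>> arm_command --pt "-1.5 0 0 0" --pt "-2.5 0 0.5 0" --pt "0 0 3 0" --pt "0 0 4 0" --pt "-1 3 4 0"

```text
time: 4.72
eef_pos: [0.446, -0.2547, 0.1091]
ee_rot: [[0.088, 0.996, 0.015], [0.996, -0.088, -0.02], [-0.018, 0.017, -1.0]]
force: [1.6, 0.0, 0.1]
width: 0.413
```

>>> arm_command --pt "-1 4 2 0" --pt "-1 4 0 0" --pt "0 4 0 0" --pt "0 4 0 0" --pt "0 4 0 0" --hand 255

```text
time: 5.13
eef_pos: [0.4315, -0.0581, 0.1403]
ee_rot: [[0.102, 0.994, 0.036], [0.994, -0.101, -0.031], [-0.027, 0.039, -0.999]]
force: [0.9, 0.6, -0.3]
width: -0.002
```

```bash
python3 look.py 3; python3 - <<'E'
from h import *
f=load('top3.npz');print(blockfit(f,(310,190,380,260))[:3])
E
```

```text
5.2333 [ 0.4306326  -0.05430234  0.13992607] [-0.37038231 -1.47366877  0.70756689]
(array([ 0.53414185, -0.27561383]), np.float32(-0.08243612), (73.25751495361328, 44.346656799316406))
```

View pics/l3.png

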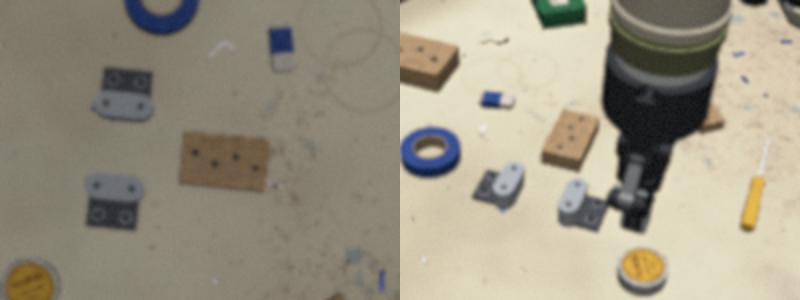

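Top view: the block at left image (225,160) is in line with the gap. It sits about 3 mm off towards the robot, with yaw 0.082 against the gauge's roughly 0.08. Next I bring the closed fingers behind it, turned across the gap.

>>> arm_command --pt "1 -2.8 0 -0.12" --pt "1 -2.8 0 -0.12" --pt "1 -2.8 0 -0.12" --pt "1 -2.8 0 -0.12" --pt "1 -2.8 0 -0.12"

```text
time: 5.65
eef_pos: [0.4814, -0.1927, 0.142]
ee_rot: [[0.645, 0.764, 0.016], [0.764, -0.644, -0.043], [-0.022, 0.04, -0.999]]
force: [0.4, -0.0, 0.4]
width: 0.001
```

>>> arm_command --pt "0.8 -2.2 0 -0.12" --pt "0.8 -2.2 0 -0.12" --pt "0.8 -2.2 0 -0.12" --pt "0.8 -2.2 0 -0.12" --pt "0.8 -2.2 0 -0.12"

```text
time: 6.07
eef_pos: [0.5237, -0.3152, 0.1424]
ee_rot: [[0.97, 0.242, -0.01], [0.241, -0.969, -0.048], [-0.021, 0.044, -0.999]]
force: [-0.1, 0.9, -0.1]
width: 0.002
```

>>> arm_command --pt "0.3 -1.2 -2 -0.1" --pt "0.3 -1.0 -2 -0.1" --pt "0 -0.2 -2 -0.08" --pt "0 0 -2 0"

```text
time: 6.4
eef_pos: [0.5352, -0.3547, 0.0653]
ee_rot: [[0.998, -0.065, -0.011], [-0.066, -0.996, -0.056], [-0.008, 0.057, -0.998]]
force: [-0.3, -0.4, -0.4]
width: -0.002
```

>>> arm_command --pt "-0.2 0 -3 -0.02" --pt "-0.1 0 -2 0"

```text
time: 6.57
eef_pos: [0.5327, -0.3586, 0.0136]
ee_rot: [[0.996, -0.09, -0.01], [-0.09, -0.994, -0.058], [-0.005, 0.059, -0.998]]
force: [-0.8, 0.0, -0.6]
width: 0.002
```

>>> arm_command --pt "0 0 -0.2 0"

```text
time: 6.65
eef_pos: [0.5303, -0.3581, 0.0074]
ee_rot: [[0.996, -0.091, -0.014], [-0.091, -0.994, -0.054], [-0.009, 0.055, -0.998]]
force: [0.4, -0.4, 0.2]
width: -0.0
```

>>> arm_command --pt "0.1 1 0.1 0" --pt "0.1 1 0 0" --pt "0.1 1 0 0"

```text
time: 6.9
eef_pos: [0.5326, -0.3296, 0.0084]
ee_rot: [[0.995, -0.096, -0.015], [-0.096, -0.994, -0.054], [-0.01, 0.055, -0.998]]
force: [0.3, -0.8, 0.8]
width: 0.002
```

>>> arm_command --pt "0.1 0.8 0 0" --pt "0.1 0.8 0 0"

```text
time: 7.07
eef_pos: [0.5364, -0.3123, 0.0113]
ee_rot: [[0.995, -0.095, -0.012], [-0.095, -0.994, -0.057], [-0.007, 0.058, -0.998]]
force: [-0.2, -0.8, -0.4]
width: 0.002
```

>>> arm_command --pt "-0.05 0.7 -0.25 0" --pt "0 0.7 -0.1 0"

```text
time: 7.23
eef_pos: [0.5387, -0.2981, 0.0112]
ee_rot: [[0.996, -0.093, -0.007], [-0.094, -0.994, -0.062], [-0.001, 0.063, -0.998]]
force: [0.4, -1.4, 0.1]
width: 0.0
```

>>> arm_command --pt "0 0.7 -0.1 0" --pt "0 0.7 -0.1 0"

```text
time: 7.4
eef_pos: [0.5402, -0.2837, 0.0111]
ee_rot: [[0.996, -0.093, -0.004], [-0.093, -0.993, -0.066], [0.003, 0.066, -0.998]]
force: [-0.1, -5.0, 4.6]
width: 0.0
```

```bash
python3 look.py 4; python3 - <<'E'
from h import *
f=load('side4.npz')
E
```

```text
7.5 [ 0.53964839 -0.28214613  0.01046193] [-0.84805046 -0.00720967 -0.5411225 ]
```

View pics/l4.png

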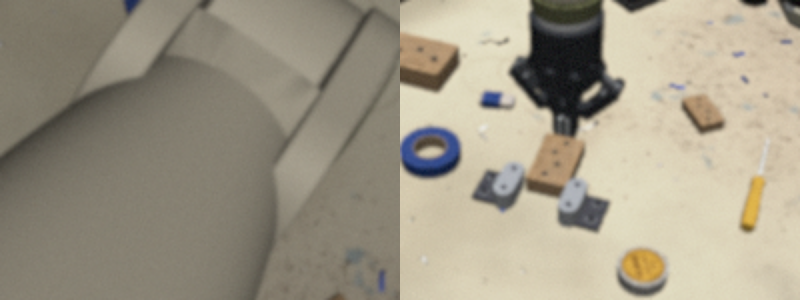

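The side view shows the block at right image (556,162) with its front end entering the jaw mouth. I'll check alignment numerically by fitting against the side view.

```bash
cat > fit.py <<'E'
import sys
from h import *
from scipy.optimize import minimize
U=np.array([.085,.996]);N=np.array([-.996,.085]);O=np.array([.5454,-.1832])
def sil(f,x,y,a):
    e=np.array([np.sin(a),np.cos(a)]);n=np.array([-e[1],e[0]])
    P=[[*(np.array([x,y])+i*.0375*e+j*.0225*n),z] for i in(-1,1) for j in(-1,1) for z in(0,.022)]
    m=np.zeros((400,640),np.uint8);h=cv2.convexHull((w2px(f,P)*16).round().astype(np.int32))
    return cv2.fillConvexPoly(m,h,1,shift=4)
def fit(f,x0):
    h=cv2.cvtColor(f['color'],cv2.COLOR_BGR2HSV)
    w=((h[...,1]>85)&(h[...,0]>4)&(h[...,0]<20)).astype(np.uint8);w=cv2.morphologyEx(w,cv2.MORPH_CLOSE,np.ones((3,3)))
    c=w2px(f,[[x0[0],x0[1],.01]])[0].astype(int);r=np.zeros_like(w);cv2.circle(r,tuple(map(int,c)),32,1,-1);w&=r
    cost=lambda p:(sil(f,*p)!=w).sum()
    b=min((minimize(cost,np.array(x0)+d,method='Nelder-Mead',options=dict(initial_simplex=np.array(x0)+d+np.array([[0,0,0],[.01,0,0],[0,.01,0],[0,0,.15]]))) for d in([0,0,0],[-.005,.005,.1],[.005,-.005,-.1])),key=lambda r:r.fun)
    return b.x,b.fun,w.sum()
if __name__=='__main__':
    a=sys.argv;p,c,n=fit(load(a[1]),[float(v) for v in a[2:5]])
    d=p[:2]-O;print(p.round(4),c,n,'gauge x %.4f y %.4f yaw %.3f'%(d@U,d@N,p[2]-.085))
E
python3 fit.py side3.npz .534 -.2756 .08; python3 fit.py side4.npz .539 -.23 .08
```

```text
[ 0.5354 -0.2831 -0.0239] 164.0 507 gauge x -0.1003 y 0.0014 yaw -0.109
[ 0.5428 -0.2397 -0.0542] 182.0 538 gauge x -0.0565 y -0.0022 yaw -0.139
```

>>> arm_command --pt "-0.2 0.6 -0.3 0" --pt "-0.1 0.6 -0.15 0"

```text
time: 7.67
eef_pos: [0.5376, -0.2715, 0.0068]
ee_rot: [[0.996, -0.093, -0.003], [-0.093, -0.993, -0.067], [0.004, 0.067, -0.998]]
force: [0.5, -3.3, 3.3]
width: 0.002
```

>>> arm_command --pt "0 0.6 -0.1 0" --pt "0 0.6 -0.1 0"

```text
time: 7.83
eef_pos: [0.5375, -0.2597, 0.0048]
ee_rot: [[0.996, -0.095, -0.002], [-0.094, -0.993, -0.068], [0.004, 0.068, -0.998]]
force: [-0.3, -4.0, 4.0]
width: -0.0
```

>>> arm_command --pt "0.05 0.7 0.05 0" --pt "0.05 0.7 0 0"

```text
time: 8.0
eef_pos: [0.5381, -0.2445, 0.0047]
ee_rot: [[0.995, -0.096, -0.003], [-0.095, -0.993, -0.068], [0.004, 0.068, -0.998]]
force: [0.7, -4.2, 3.5]
width: -0.001
```

>>> arm_command --pt "0.05 0.7 0 0" --pt "0.05 0.7 0 0"

```text
time: 8.17
eef_pos: [0.5401, -0.2294, 0.0048]
ee_rot: [[0.995, -0.096, -0.001], [-0.096, -0.993, -0.068], [0.005, 0.068, -0.998]]
force: [2.3, -3.2, 0.3]
width: -0.002
```

```bash
python3 look.py 5; python3 fit.py side5.npz .542 -.19 .08
```

```text
8.2667 [ 0.53910858 -0.22780877  0.00431926] [-0.30332063 -0.77322208 -0.34268783]
[ 0.5466 -0.1798 -0.112 ] 202.0 605 gauge x 0.0035 y -0.0009 yaw -0.197
```

View pics/l5.png

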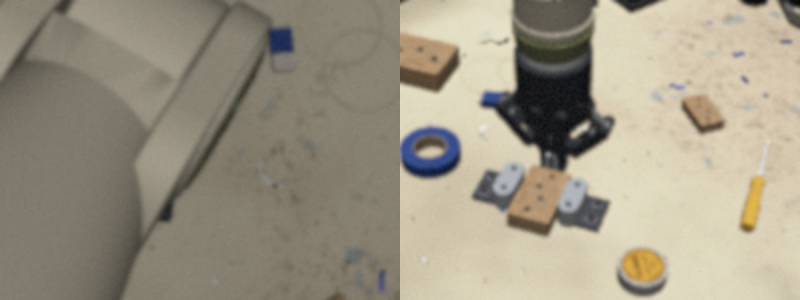

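The side view shows the block midway between the jaws at right image (540,198), straight. I'll carry on through the gap.

>>> arm_command --pt "0.2 0.8 0.15 0" --pt "0.1 0.8 0 0" --pt "0.05 0.8 0 0"

```text
time: 8.52
eef_pos: [0.5412, -0.2022, 0.0051]
ee_rot: [[0.995, -0.095, -0.007], [-0.095, -0.993, -0.065], [-0.0, 0.065, -0.998]]
force: [0.1, -2.4, 1.7]
width: -0.001
```

>>> arm_command --pt "0.05 0.8 0 0" --pt "0.05 0.8 0 0" --pt "0.05 0.8 0 0"

```text
time: 8.77
eef_pos: [0.543, -0.1755, 0.0051]
ee_rot: [[0.995, -0.095, -0.006], [-0.095, -0.993, -0.065], [0.0, 0.065, -0.998]]
force: [-0.4, -2.7, 2.1]
width: 0.004
```

>>> arm_command --pt "0.1 0.8 0 0" --pt "0.1 0.8 0 0" --pt "0.1 0.7 0 0"

```text
time: 9.02
eef_pos: [0.5453, -0.1494, 0.0051]
ee_rot: [[0.996, -0.094, -0.008], [-0.094, -0.993, -0.065], [-0.002, 0.065, -0.998]]
force: [-0.4, -1.8, 1.7]
width: -0.003
```

>>> arm_command --pt "0.1 0.5 0 0" --pt "0.0 0.2 0 0"

```text
time: 9.18
eef_pos: [0.5462, -0.1402, 0.0051]
ee_rot: [[0.996, -0.093, -0.008], [-0.093, -0.994, -0.065], [-0.002, 0.065, -0.998]]
force: [-0.9, -1.2, 2.1]
width: 0.001
```

>>> arm_command --pt "0 -1.2 0 0" --pt "0 -0.5 1 0" --pt "0 0 4 0" --pt "0 0 4 0" --pt "-1 -1 4 0"

```text
time: 9.6
eef_pos: [0.5277, -0.1628, 0.1278]
ee_rot: [[0.996, -0.088, -0.029], [-0.09, -0.995, -0.051], [-0.025, 0.053, -0.998]]
force: [1.0, -0.6, 0.2]
width: -0.001
```

>>> arm_command --pt "-1 -4 2 0" --pt "-1 -4 0 0" --pt "-1 -4 0 0" --pt "-1 -4 0 0" --pt "0 -3 0 0"

```text
time: 10.02
eef_pos: [0.4898, -0.3541, 0.1627]
ee_rot: [[0.997, -0.082, -0.012], [-0.083, -0.995, -0.056], [-0.007, 0.057, -0.998]]
force: [0.4, 0.9, -0.6]
width: 0.004
```

```bash
python3 look.py 6; python3 - <<'E'
from h import *
f=load('top6.npz');c,a,s,_=blockfit(f,(225,185,290,260));d=c-[.5454,-.1832];print(c,a,s,d@[.085,.996],d@[-.996,.085])
E
```

```text
10.1167 [ 0.49080649 -0.35682993  0.1621943 ] [ 0.35318023  0.96189433 -0.60148805]
[ 0.54959253 -0.09937965] -0.08908174 (56.17233657836914, 44.41963195800781) 0.08384142967529298 0.0029489702362060864
```

View pics/l6.png

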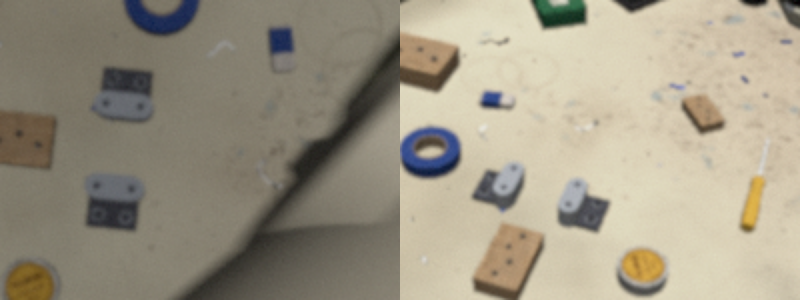

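The block is out beyond the jaws in both views. My fit box cut off its left end, so I'll refit with a wider box and check that the bystanders stayed put.

```bash
python3 - <<'E'
from workcell import *
from h import *
f=load('top6.npz');c,a,s,_=blockfit(f,(195,185,290,260));d=c-[.5454,-.1832];print(c,'yaw',a+.085,s,'gauge x,y',d@[.085,.996],d@[-.996,.085])
for n in('top','side'):
    A,B=load(n+'0.npz'),load(n+'6.npz')
    for k,p in dict(tape=(.684,-.219,.01),tin=(.4247,-.113,.015),eraser=(.636,-.3265,.01)).items():
        u,v=w2px(A,[p])[0].astype(int);r=26
        t,w=[cv2.cvtColor(X['color'][v-r:v+r,u-r:u+r],6).astype(np.float32) for X in(A,B)]
        print(n,k,np.round(cv2.phaseCorrelate(t,w),2))
E
```

```text
[ 0.55041284 -0.09019591] yaw -0.0040810183 (74.61296844482422, 44.41963195800781) gauge x,y 0.09305816759033204 0.0029125574249267592Traceback (most recent call last):
  File "<stdin>", line 9, in <module>
    return _wrapfunc(a, 'round', decimals=decimals, out=out)
    return _wrapit(obj, method, *args, **kwds)
    conv = _array_converter(obj)
ValueError: setting an array element with a sequence. The requested array has an inhomogeneous shape after 1 dimensions. The detected shape was (2,) + inhomogeneous part.
```

```bash
python3 - <<'E'
from workcell import *
from h import *
for n in('top','side'):
    A,B=load(n+'0.npz'),load(n+'6.npz')
    for k,p in dict(tape=(.684,-.219,.01),tin=(.4247,-.113,.015),eraser=(.636,-.3265,.01)).items():
        u,v=w2px(A,[p])[0].astype(int);r=26
        t,w=[cv2.cvtColor(X['color'][v-r:v+r,u-r:u+r],6).astype(np.float32) for X in(A,B)]
        print(n,k,cv2.phaseCorrelate(t,w))
s=read_state();print(s['eef_pos'],s['force'])
job_done()
E
```

```text
top tape ((-0.054771087562425436, -0.03046992245341329), 0.8474444093691141)
top tin ((0.03598617573602425, 0.07954238023492621), 0.8522499170159443)
top eraser ((-0.04627674261181269, 0.01270348819395295), 0.8881149282180724)
side tape ((-0.03728342654618899, -0.004049109571688803), 0.9624921575658769)
side tin ((-0.0400523446546579, -0.062246667323748284), 0.9965679266161716)
side eraser ((0.00906117363860659, -0.0064711332316313985), 0.9839194409641219)
[ 0.49080649 -0.35682993  0.1621943 ] [ 0.35318023  0.96189433 -0.60148805]
the job is handed in; nothing more can be done
```

The block went lengthwise through the gap and lies beyond the jaws, and I've handed the job in at about 10 s of robot time. I first pushed it sideways into line with two spread fingertips, then from behind with closed fingers. It was never pinched or lifted. The force readings, taken at the end of each move, stayed around 5 to 7 N, well under the 30 N limit.

**Final position:** The top camera puts the block's centre about 93 mm beyond the gauge's centre and 3 mm off the gap's centre line. It is within 0.01 rad of the feed direction, and both views show it lying flat. The arm is clear at z = 0.16 m.

**Bystanders:** The tape roll, tin and eraser each moved less than 0.1 pixel in both cameras, so they stayed where they were.

**Checks that disagreed or were weak:**
- **Side-view fit:** My outline fit from the side camera was poor. It was off by about 7 mm and 0.1 rad against the top view, so I used it only for relative checks while the arm hid the top view. For the moment in the gap I also relied on the picture and the finger position.
- **First descent:** The arm rose and tilted slightly during the first side push, so the fingers missed the block. I backed off and redid it without harm.

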